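Find the heavier soundbox and hold it ready over the bayonet socket

TASK

Move the black iron bracket off the soundbox tray and stand it lengthwise on the cork mat. Then lift the soundbox out of the red nest to feel its weight and set it back in its nest, lift the one in the green nest to compare, and finish holding the heavier of the two upright and still in the gripper, centred over the bayonet socket with the end of its neck about 50 mm above the socket's mouth, while the lighter one stays seated in its own nest. Keep the soundboxes upright and leave everything else on the counter where it is; the program ends while still holding the soundbox, with nothing else carrying it.

Things in the scene. Friction and masses are not known exactly. Their poses are not given: they have to be found in the camera images.
- tray: Fixed dark-wood tray, deck 110 (x) x 240 (y) x 14 mm; origin at the centre of its underside. Two brass collars (nests) stand on it, 48 mm either side of the middle: at +y in a red felt field, at -y in a green one. Collar: 42 mm across, 30 mm bore, 18 mm high, top 32 mm above the counter.
- nest_red (a point): Centre of the mouth (top plane) of the collar in the red felt field, 32 mm above the counter.
- nest_green (a point): Centre of the mouth (top plane) of the collar in the green felt field, 32 mm above the counter.
- soundbox_red: Nickel soundbox in the red nest: drum 56 mm across, 26 mm thick, on a down-pointing neck 22 mm across, 16 mm long. Origin at the neck's lower end, z up: drum at z 16-42 mm (2.5 mm needle bar on top). Seated: drum on the collar, origin 16 mm above the counter, neck 4 mm play all round. Hidden core, loose by 2 mm: one soundbox, either one, weighs 0.36-0.45 kg, the other 0.16-0.20 kg.
- soundbox_green: The look-alike soundbox that starts in the green nest; same shape, size and origin as soundbox_red, different weight.
- bracket: Black iron bridge bracket, 0.35 kg, feet on the tray's deck, barring both soundboxes from above. Level bar 18 mm wide (x), 190 mm long (y), from 60 to 68 mm above the feet, a leg and foot plate (56 x 22 x 5 mm) near each end; 206 mm long in all. Origin midway between the feet at their underside, y along the bar, z up. Grip across the bar's middle.
- mat: Fixed cork mat 130 (x) x 250 (y) mm, 4 mm thick; origin at the centre of its underside on the counter, y along its long side.
- socket: Fixed bayonet socket base: black flange 84 mm across with an upright brass tube 38 mm across, 58 mm high in all; origin at the centre of its underside.
- socket_mouth (a point): Centre of the mouth of the socket's tube, 58 mm above the counter.
- copper_shell: Loose copper reproducer shell, 72 mm across, 42 mm high, a bystander; origin at its underside.
- spindle: Loose brass turntable spindle standing on its 44 mm flange, 72 mm high, a bystander; origin at its underside.
- bone_handle: Loose bone handle with a brass ferrule lying near the tray, 22 mm thick, 127 mm long, a bystander; origin at its underside.
- oil_bottle: Loose amber oil bottle, 44 mm across, 85 mm high, a bystander; origin at its underside.
- needle_jar: Loose glass needle jar, 54 mm across, 50 mm high, a bystander; origin at its underside.
- screwdriver: Loose screwdriver, 170 mm long, lying flat, a bystander; origin at its underside.

How it is judged:
By the outcome, as a careful person would: the job done as asked, in the order asked, and still so for the second after the job is handed in, while the arm keeps its last pose, push and grip.
It also fails if it takes over 72 s, if anything falls off the work surface, if the arm or the gripper's body presses on something with over 40 N, if the wrist force passes 120 N, or if a joint passes its speed limit or range.

ROBOT

A 7-joint arm with a two-finger parallel gripper is mounted at the origin on the work surface. World frame = base frame: x ahead of the robot, y to its left, z up, the work surface at z = 0. Lengths are in m, angles in rad, forces in N, time in s.
With the tool pointing down it reaches from about 0.4 to 0.85 m from the base axis. Payload 10.4 kg.
Tool frame: the origin (TCP) lies midway between the tips of the shut fingers; the grasp point (between the pads) lies 19 mm behind it; z points along the fingers, y is the line along which they close (so a half turn about z gives the same grasp; the last joint's range is limited). The gripper opens to 87 mm and grips with 3 to 60 N. Pads are 19 mm wide; open, the fingers measure 117 mm over their backs; the gripper's body (75 mm by 190 mm) begins 51 mm behind the grasp point.
Start: joints at [-1.187, 0.332, -0.065, 1.46, 0.022, 1.35, -0.088], TCP at [0.247, 0.574, 0.223] pointing down, gripper open.
Joint ranges: [-2.6, 2.6], [-0.5, 2.12], [-1.47, 1.34], [0.16, 2.42], [-1.27, 4.41], [0.06, 2.06], [-2.6, 2.6]. Speed limits (rad/s): [2.22, 2.22, 2.79, 2.79, 3.14, 3.14, 3.14].

INTERFACE

Orientations are given as a unit quaternion [x, y, z, w].
In Python, from bench import sensors, eyes, order gives the robot as it stands.
- The arm moves only by the tool arm_command, never from a script. Its argument "steps" is a list of rows, each an object with "rot": the turn, a rotation vector about the world's x, y, z in degrees, a list of three; "slide": the shift along the world's x, y, z in m, a list of three; "grip": the opening, from 0 (shut) to 1 (fully open). A call has exactly 8 rows; each row shifts and turns the commanded pose from where the row before left it; what a row does not reach is not made up. A row lasts 1/8 s, in which the tool goes at most 62.5 mm and 10.7 degrees, less where a joint would pass 70% of its speed; a pose out of reach is approached as far as the arm can. A call with a gripper value outside its range is refused whole. The fingers move at their own pace and stop on an object; "newtons" is the grip in N (left out, the last holds). Time passes only in rows, so rows that do not move let the fingers close, or fill a call up. It gives the time, the measured TCP pose, the force, the opening and the grip force at its end, in the units of the state.
- sensors.read_state(): the state, without advancing time (a new reading comes with each control period).
- eyes.camera(name): name is "side" or "top" or "wrist"; returns a dict with "pixels" (480x640x3 uint8, red, green, blue), "intrinsics" (3x3 intrinsics, pixels), "pose" (4x4, takes a point from camera to world coordinates). Camera axes: x right, y down, z forward; pixel columns grow to the right and rows downward; lengths in m; the calibration is good to about 2 mm. A picture is of the moment at which its call begins. There is no depth.
- order.close_job(): hands the job in; it is judged then, once.
Trained networks look in a picture, given as the dict that the camera call returned (one of the last four; its "shot" number tells which), for a name from the list of things; names that differ only in an ending like _2 or _b are one class to them, and where a whole thing is asked for, a point or a joint stands for the part that bears it (a point fixed in the world has none). Each returns a list of dicts, best first, with "conf" (0 to 1); they miss things now and then, are a little off and sometimes report something else, mostly with a low value. They report only what shows in the picture. A call takes as long as a camera call.
- eyes.look_for(name, picture): "bbox" ([left, top, right, bottom] in pixels, round what is visible of it).
The state is a dict: "time": time; "joint_positions": joint angles; "joint_vel": joint speeds; "joint_torque": joint torques, N m; "ee_pos": TCP position; "eef_rot": TCP orientation; "ft_force": force on the tool from outside, world axes, zero at the start; "torque": the same for the moment, N m; "width": finger opening in m; "grip_force": force on a finger pad.
Only numpy, scipy, OpenCV 4.12 (cv2) and the standard library are available. Lean on these libraries where they do the work, as an engineer would, in place of code of your own. Each camera call takes 0.05 s, during which the arm holds its last target. There are 200 camera calls.

## Working session

There is one attempt and no reset: what is moved stays moved. The work goes in short steps, Python scripts to look and compute and a tool call to move; the robot and the scene stay as the last step left them, time stands still between calls to the robot, and variables do not carry over. Pictures are saved under pics/ and viewed, at most 10 in all, crops included, and the job is handed in when it is done.

Besides the shell and the picture viewer there is one more tool, called after "Request:" by a JSON object that holds its "op" and its "data". arm_command: Moves the arm, as the interface text tells. Its arguments: {"type":"object","properties":{"steps":{"type":"array","items":{"type":"object","properties":{"rot":{"type":"array","items":{"type":"number"}},"slide":{"type":"array","items":{"type":"number"}},"grip":{"type":"number"}}}},"newtons":{"type":"number"}},"required":["steps"]}

```bash
mkdir -p pics; cat > h.py <<'E'
import numpy as np,cv2,json
from bench import sensors,eyes,order
def save(p,n): cv2.imwrite('pics/'+n,cv2.cvtColor(p['pixels'],cv2.COLOR_RGB2BGR))
def ray(p,u,v,z):
    K=np.array(p['intrinsics']);T=np.array(p['pose'])
    d=T[:3,:3]@np.linalg.solve(K,[u,v,1.]);o=T[:3,3]
    return o+d*(z-o[2])/d[2]
def proj(p,X):
    K=np.array(p['intrinsics']);T=np.array(p['pose'])
    c=K@(T[:3,:3].T@(np.array(X)-T[:3,3]));return c[:2]/c[2]
E
python3 - <<'E'
from h import *
np.set_printoptions(precision=3,suppress=True)
s=sensors.read_state();print(s['time'],s['ee_pos'],s['eef_rot'],s['ft_force'],s['width'])
for c in ['top','side']:
    p=eyes.camera(c);save(p,c+'1.png');print(c,np.array(p['pose']).tolist(),np.array(p['intrinsics'])[0])
    for n,z in [('tray',.014),('bracket',.08),('mat',.004),('socket',.03),('soundbox_red',.05),('copper_shell',.02),('spindle',.03),('bone_handle',.01),('oil_bottle',.04),('needle_jar',.02),('screwdriver',.01)]:
        for d in eyes.look_for(n,p)[:2]:
            b=d['bbox'];print(n,round(d['conf'],2),np.round(b),ray(p,(b[0]+b[2])/2,(b[1]+b[3])/2,z))
E
```

```text
0.0 [0.247 0.574 0.222] [ 0.202  0.979 -0.001 -0.   ] [ 0.114 -0.109 -0.755] 0.08718593297347453
top [[-0.01843748125407684, -0.9912372390250225, 0.1308005934812843, 0.41321320684638335], [-0.9998285234054735, 0.01850498782457945, -0.0006994358031329744, -0.033330664589768064], [-0.0017271565754461695, -0.1307910600754608, -0.9914084504050291, 1.4470995903131372], [0.0, 0.0, 0.0, 1.0]] [594.019   0.    327.158]
tray 0.67 [271. 227. 370. 282.] [ 0.533 -0.018  0.014]
bracket 0.59 [279. 239. 367. 263.] [ 0.535 -0.024  0.08 ]
bracket 0.3 [277. 316. 325. 328.] [0.373 0.03  0.08 ]
mat 0.56 [403. 200. 475. 310.] [ 0.527 -0.305  0.004]
socket 0.96 [177. 262. 216. 297.] [0.478 0.279 0.03 ]
soundbox_red 0.77 [293. 237. 313. 264.] [0.54  0.024 0.05 ]
copper_shell 0.65 [434. 162. 459. 189.] [ 0.72  -0.329  0.02 ]
spindle 0.64 [336. 153. 354. 167.] [ 0.76  -0.082  0.03 ]
bone_handle 0.95 [276. 315. 328. 329.] [0.372 0.029 0.01 ]
bone_handle 0.32 [289. 238. 312. 264.] [0.542 0.031 0.01 ]
oil_bottle 0.56 [402. 148. 424. 172.] [ 0.754 -0.245  0.04 ]
oil_bottle 0.28 [178. 261. 212. 295.] [0.48 0.28 0
[... 544 characters left out ...]
bracket 0.59 [265. 206. 351. 290.] [ 0.512 -0.064  0.08 ]
mat 0.91 [328. 291. 470. 414.] [ 0.51  -0.311  0.004]
socket 0.94 [187. 184. 224. 220.] [0.475 0.263 0.03 ]
soundbox_red 0.63 [278. 221. 306. 246.] [0.538 0.022 0.05 ]
copper_shell 0.63 [466. 285. 509. 317.] [ 0.71 -0.34  0.02]
spindle 0.66 [400. 205. 415. 237.] [ 0.766 -0.083  0.03 ]
bone_handle 0.77 [208. 262. 244. 303.] [0.376 0.026 0.01 ]
bone_handle 0.22 [279. 221. 303. 246.] [0.566 0.066 0.01 ]
oil_bottle 0.88 [447. 236. 476. 278.] [ 0.752 -0.242  0.04 ]
needle_jar 0.69 [372. 187. 391. 218.] [0.784 0.013 0.02 ]
needle_jar 0.47 [252. 228. 360. 308.] [ 0.514 -0.051  0.02 ]
screwdriver 0.75 [291. 156. 337. 188.] [0.759 0.227 0.01 ]
```

```bash
python3 - <<'E'
import cv2
a=cv2.imread('pics/top1.png')[130:340,165:485];cv2.imwrite('pics/top1c.png',cv2.resize(a,None,fx=2.5,fy=2.5,interpolation=cv2.INTER_CUBIC))
E
```

```text
(no output)
```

View pics/top1c.png

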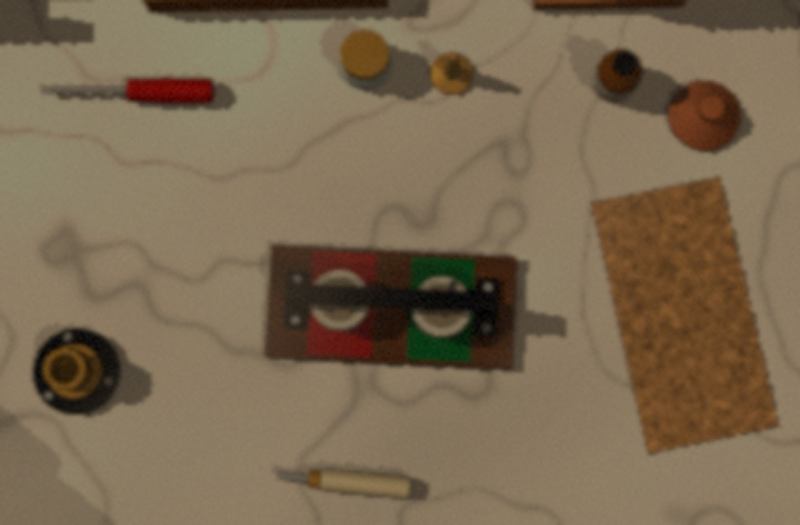

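```bash
python3 - <<'E'
from h import *
np.set_printoptions(precision=3,suppress=True)
p=eyes.camera('top')
f=lambda u,v,z:ray(p,165+u/2.5,130+v/2.5,z)
for n,pts,z in [('tray',[(271,244),(517,257),(520,369),(267,355)],.014),('mat',[(591,201),(719,177),(778,427),(650,453)],.004),('sb',[(340,299),(442,306)],.058),('bar',[(300,295),(490,302)],.082),('mouth',[(67,369)],.058),('flange',[(77,371)],.0)]:
    q=np.array([f(*a,z) for a in pts]);print(n,q.tolist() and q[:,:2].round(3).tolist(),q.mean(0),np.linalg.norm(np.diff(q,axis=0),axis=1))
E
```

```text
tray [[0.6, 0.097], [0.583, -0.142], [0.474, -0.142], [0.492, 0.101]] [ 0.537 -0.022  0.014] [0.24  0.109 0.244]
mat [[0.638, -0.218], [0.66, -0.344], [0.414, -0.39], [0.392, -0.266]] [ 0.526 -0.304  0.004] [0.129 0.249 0.126]
sb [[0.541, 0.028], [0.533, -0.067]] [ 0.537 -0.02   0.058] [0.096]
bar [[0.543, 0.064], [0.533, -0.111]] [ 0.538 -0.024  0.082] [0.175]
mouth [[0.48, 0.284]] [0.48  0.284 0.058] []
flange [[0.481, 0.287]] [0.481 0.287 0.   ] []
```

Request:
{"op": "arm_command", "data": {"steps": [{"rot":[0,0,-7],"slide":[0.022,-0.046,0],"grip":1},{"rot":[0,0,-7],"slide":[0.022,-0.046,0],"grip":1},{"rot":[0,0,-7],"slide":[0.022,-0.046,0],"grip":1},{"rot":[0,0,-7],"slide":[0.022,-0.046,0],"grip":1},{"rot":[0,0,-7],"slide":[0.022,-0.046,0],"grip":1},{"rot":[0,0,-7],"slide":[0.022,-0.046,0],"grip":1},{"rot":[0,0,-7],"slide":[0.022,-0.046,0],"grip":1},{"rot":[0,0,-7],"slide":[0.022,-0.046,0],"grip":1}]}}

```text
time: 2.25
ee_pos: [0.4238, 0.2045, 0.2228]
eef_rot: [0.64, 0.769, 0.0, 0.0]
ft_force: [2.1, 1.0, 0.2]
width: 0.0869
grip_force: 0.0
```

Request:
{"op": "arm_command", "data": {"steps": [{"rot":[0,0,-3.6],"slide":[0.023,-0.046,0],"grip":1},{"rot":[0,0,-3.6],"slide":[0.023,-0.046,0],"grip":1},{"rot":[0,0,-3.6],"slide":[0.023,-0.046,0],"grip":1},{"rot":[0,0,-3.6],"slide":[0.023,-0.046,0],"grip":1},{"rot":[0,0,0],"slide":[0.023,-0.046,0],"grip":1},{"rot":[0,0,0],"slide":[0,0,0],"grip":1},{"rot":[0,0,0],"slide":[0,0,0],"grip":1},{"rot":[0,0,0],"slide":[0,0,0],"grip":1}]}}

```text
time: 3.25
ee_pos: [0.538, -0.0225, 0.2226]
eef_rot: [0.729, 0.685, 0.0, -0.0]
ft_force: [-0.3, -0.8, -0.9]
width: 0.0874
grip_force: 0.0
```

```bash
cat >> h.py <<'E'
from scipy.spatial.transform import Rotation as R
def st():
    s=sensors.read_state();m=R.from_quat(s['eef_rot']).as_matrix()
    print('t',s['time'],'pos',np.round(s['ee_pos'],4),'yang',round(np.degrees(np.arctan2(m[1,1],m[0,1])),2),'z',np.round(m[:,2],4),'F',np.round(s['ft_force'],2),'T',np.round(s['torque'],2),'w',round(s['width'],4),'g',s['grip_force'],'j',np.round(s['joint_positions'],2));return s
E
python3 - <<'E'
from h import *
st();p=eyes.camera('wrist');save(p,'w1.png')
print(proj(p,[.538,-.0235,.082]),np.array(p['pose'])[:3,3])
for n in ['tray','bracket','soundbox_red']:
    for d in eyes.look_for(n,p)[:3]: print(n,d['conf'],np.round(d['bbox']))
E
```

```text
t 3.25 pos [ 0.538  -0.0225  0.2226] yang -3.58 z [-0.e+00  6.e-04 -1.e+00] F [-0.29 -0.78 -0.9 ] T [-0.07  0.05  0.02] w 0.0874 g 0.0 j [-0.53  0.14  0.54  1.72 -0.08  1.3  -0.04]
[319.2963266  229.58590455] [0.54411563 0.05617437 0.38472226]
tray 0.9 [266.  89. 378. 312.]
tray 0.56 [222. 357. 417. 409.]
bracket 0.9 [299. 108. 351. 319.]
soundbox_red 0.67 [293. 137. 352. 192.]
```

View pics/w1.png

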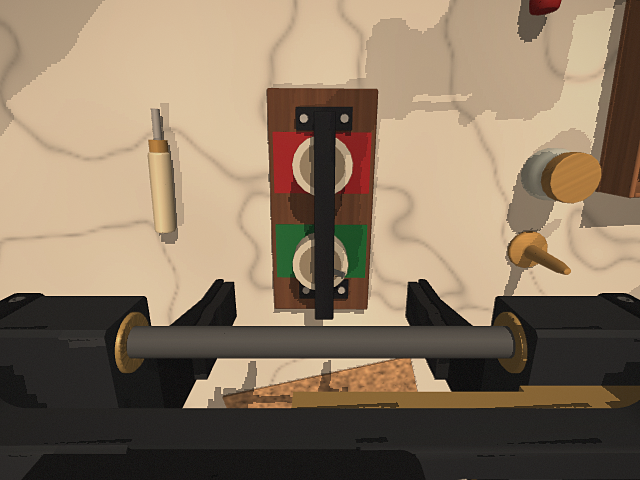

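```bash
python3 - <<'E'
from h import *
np.set_printoptions(precision=4,suppress=True)
p=eyes.camera('wrist');im=p['pixels'].astype(int)
f=lambda u,v,z:ray(p,u,v,z)[:2]
print('bar',f(323.5,112,.082),f(324,319,.082));print('tray',f(267,88,.014),f(378,88,.014),f(369,309,.014),f(274,309,.014));print('sb',f(322.5,165.5,.058),f(320,263,.058))
# bar edges by darkness
for v in (125,205,215,300):
    r=np.where(im[v,300:345].sum(1)<110)[0]+300;print(v,r.min(),r.max(),len(r))
E
```

```text
bar [0.548  0.0741] [ 0.5369 -0.1137]
tray [0.4951 0.1037] [0.6033 0.0968] [ 0.5887 -0.142 ] [ 0.4775 -0.1349]
sb [0.5445 0.0297] [ 0.5362 -0.0648]
125 300 344 45
205 314 334 21
215 314 334 21
300 314 333 20
```

Request:
{"op": "arm_command", "data": {"steps": [{"rot":[0,0,0],"slide":[0.0025,0.001,-0.04],"grip":1},{"rot":[0,0,0],"slide":[0,0,-0.04],"grip":1},{"rot":[0,0,0],"slide":[0,0,-0.04],"grip":1},{"rot":[0,0,0],"slide":[0,0,-0.03],"grip":1},{"rot":[0,0,0],"slide":[0,0,-0.0125],"grip":1},{"rot":[0,0,0],"slide":[0,0,0],"grip":0.5},{"rot":[0,0,0],"slide":[0,0,0],"grip":0.25},{"rot":[0,0,0],"slide":[0,0,0],"grip":0.1}], "newtons": 30}}

```text
time: 4.5
ee_pos: [0.5415, -0.0229, 0.0612]
eef_rot: [0.73, 0.684, 0.001, 0.0]
ft_force: [1.0, 0.1, -0.4]
width: 0.0653
grip_force: 0.0
```

Request:
{"op": "arm_command", "data": {"steps": [{"rot":[0,0,0],"slide":[0,0,0],"grip":0},{"rot":[0,0,0],"slide":[0,0,0],"grip":0},{"rot":[0,0,0],"slide":[0,0,0],"grip":0},{"rot":[0,0,0],"slide":[0,0,0],"grip":0},{"rot":[0,0,0],"slide":[0,0,0],"grip":0},{"rot":[0,0,0],"slide":[0,0,0.005],"grip":0},{"rot":[0,0,0],"slide":[0,0,0.01],"grip":0},{"rot":[0,0,0],"slide":[0,0,0.01],"grip":0}], "newtons": 40}}

```text
time: 5.5
ee_pos: [0.5408, -0.023, 0.0858]
eef_rot: [0.73, 0.684, 0.0, 0.0]
ft_force: [0.1, -0.1, -3.5]
width: 0.0172
grip_force: 40.0
```

```bash
python3 - <<'E'
from h import *
st();p=eyes.camera('side');save(p,'s2.png')
E
```

```text
t 5.5 pos [ 0.5408 -0.023   0.0858] yang -3.71 z [ 1.e-04 -0.e+00 -1.e+00] F [ 0.06 -0.09 -3.52] T [-0.14  0.01 -0.02] w 0.0172 g 39.99744191765785 j [-0.5   0.29  0.53  1.87 -0.17  1.03  0.03]
```

Request:
{"op": "arm_command", "data": {"steps": [{"rot":[0,0,0],"slide":[0,0,0.03],"grip":0},{"rot":[0,0,0],"slide":[0,0,0.03],"grip":0},{"rot":[0,0,0],"slide":[0,0,0.02],"grip":0},{"rot":[0,0,-7],"slide":[-0.002,-0.03,0],"grip":0},{"rot":[0,0,-7],"slide":[-0.002,-0.03,0],"grip":0},{"rot":[0,0,-7],"slide":[-0.002,-0.03,0],"grip":0},{"rot":[0,0,-7],"slide":[-0.002,-0.03,0],"grip":0},{"rot":[0,0,-7],"slide":[-0.002,-0.03,0],"grip":0}]}}

```text
time: 6.55
ee_pos: [0.5307, -0.1739, 0.1654]
eef_rot: [0.902, 0.431, 0.0, 0.0]
ft_force: [0.4, -0.0, -3.3]
width: 0.0175
grip_force: 40.0
```

Request:
{"op": "arm_command", "data": {"steps": [{"rot":[0,0,-7],"slide":[-0.001,-0.03,0],"grip":0},{"rot":[0,0,-7],"slide":[-0.001,-0.03,0],"grip":0},{"rot":[0,0,-7],"slide":[-0.001,-0.03,0],"grip":0},{"rot":[0,0,-7],"slide":[0,-0.03,0],"grip":0},{"rot":[0,0,-7],"slide":[0,-0.01,0],"grip":0},{"rot":[0,0,-5],"slide":[0,0,0],"grip":0},{"rot":[0,0,0],"slide":[0,0,0],"grip":0},{"rot":[0,0,0],"slide":[0,0,0],"grip":0}]}}

```text
time: 7.55
ee_pos: [0.5279, -0.3026, 0.1652]
eef_rot: [0.995, 0.1, 0.0, -0.0]
ft_force: [-0.7, -0.0, -3.5]
width: 0.0173
grip_force: 40.0
```

```bash
python3 - <<'E'
from h import *
st();p=eyes.camera('top')
# mat outline by colour
h=cv2.cvtColor(p['pixels'],cv2.COLOR_RGB2HSV);save(p,'t3.png')
print([ (d['conf'],np.round(d['bbox'])) for d in eyes.look_for('bracket',p)[:2]])
cv2.imwrite('pics/t3c.png',cv2.resize(cv2.imread('pics/t3.png')[150:350,255:495],None,fx=3,fy=3,interpolation=cv2.INTER_CUBIC))
E
```

```text
t 7.55 pos [ 0.5279 -0.3026  0.1652] yang -78.56 z [ 2.e-04  2.e-04 -1.e+00] F [-0.67 -0.02 -3.47] T [-0.02  0.16 -0.03] w 0.0173 g 39.99742856249213 j [-0.22  0.43  0.86  1.62 -0.34  1.25 -0.66]
[(0.92, array([427., 202., 453., 222.]))]
```

View pics/t3c.png

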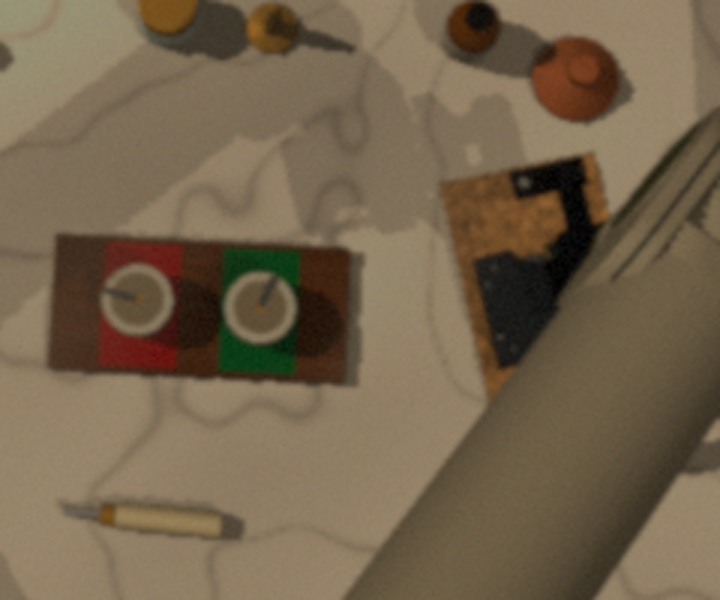

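Request:
{"op": "arm_command", "data": {"steps": [{"rot":[0,0,0],"slide":[-0.001,0,-0.03],"grip":0},{"rot":[0,0,0],"slide":[0,0,-0.03],"grip":0},{"rot":[0,0,0],"slide":[0,0,-0.03],"grip":0},{"rot":[0,0,0],"slide":[0,0,-0.012],"grip":0},{"rot":[0,0,0],"slide":[0,0,-0.006],"grip":0},{"rot":[0,0,0],"slide":[0,0,-0.003],"grip":0},{"rot":[0,0,0],"slide":[0,0,-0.002],"grip":0},{"rot":[0,0,0],"slide":[0,0,0],"grip":0}]}}

```text
time: 8.65
ee_pos: [0.527, -0.303, 0.0525]
eef_rot: [0.995, 0.098, 0.0, 0.0]
ft_force: [-0.2, -0.5, -4.0]
width: 0.0177
grip_force: 40.0
```

```bash
python3 - <<'E'
from h import *
st()
p=eyes.camera('top');print(ray(p,300.7,249.7,.058),ray(p,341.7,252,.058))
for d in eyes.look_for('soundbox_red',p)[:4]:
    b=d['bbox'];print(d['conf'],np.round(b,1),ray(p,(b[0]+b[2])/2,(b[1]+b[3])/2,.053))
E
```

```text
t 8.65 pos [ 0.527  -0.303   0.0525] yang -78.7 z [ 6.e-04 -2.e-04 -1.e+00] F [-0.23 -0.51 -4.05] T [-0.05  0.17  0.04] w 0.0177 g 39.9975349009037 j [-0.16  0.55  0.79  1.72 -0.45  1.05 -0.59]
[0.54073209 0.02880988 0.058     ] [ 0.53353343 -0.06725446  0.058     ]
0.67 [289.4 236.3 311.8 262.5] [0.54190426 0.02926009 0.053     ]
0.63 [273.4 226.5 371.  279.2] [ 0.53281415 -0.02145848  0.053     ]
```

Lower the last 1–2 mm, watching the force, before release.

Request:
{"op": "arm_command", "data": {"steps": [{"rot":[0,0,0],"slide":[0,0,-0.001],"grip":0},{"rot":[0,0,0],"slide":[0,0,-0.001],"grip":0},{"rot":[0,0,0],"slide":[0,0,0],"grip":0},{"rot":[0,0,0],"slide":[0,0,0],"grip":0},{"rot":[0,0,0],"slide":[0,0,0],"grip":0},{"rot":[0,0,0],"slide":[0,0,0],"grip":0},{"rot":[0,0,0],"slide":[0,0,0],"grip":0},{"rot":[0,0,0],"slide":[0,0,0],"grip":0}]}}

```text
time: 9.75
ee_pos: [0.5268, -0.303, 0.0501]
eef_rot: [0.995, 0.098, 0.0, 0.0]
ft_force: [0.4, -0.8, -1.5]
width: 0.0176
grip_force: 40.0
```

Request:
{"op": "arm_command", "data": {"steps": [{"rot":[0,0,0],"slide":[0,0,0],"grip":0.3},{"rot":[0,0,0],"slide":[0,0,0],"grip":0.6},{"rot":[0,0,0],"slide":[0,0,0],"grip":1},{"rot":[0,0,0],"slide":[0,0,0],"grip":1},{"rot":[0,0,0],"slide":[0,0,0.02],"grip":1},{"rot":[0,0,0],"slide":[0,0,0.03],"grip":1},{"rot":[0,0,0],"slide":[0,0,0.04],"grip":1},{"rot":[0,0,0],"slide":[0,0,0.03],"grip":1}]}}

```text
time: 10.75
ee_pos: [0.527, -0.3036, 0.1733]
eef_rot: [0.995, 0.098, 0.001, 0.001]
ft_force: [1.0, 0.4, -0.5]
width: 0.0844
grip_force: 0.0
```

Request:
{"op": "arm_command", "data": {"steps": [{"rot":[0,0,9.4],"slide":[0.002,0.04,0],"grip":1},{"rot":[0,0,9.4],"slide":[0.002,0.04,0],"grip":1},{"rot":[0,0,9.4],"slide":[0.002,0.04,0],"grip":1},{"rot":[0,0,9.4],"slide":[0.002,0.04,0],"grip":1},{"rot":[0,0,9.4],"slide":[0.002,0.04,0],"grip":1},{"rot":[0,0,9.4],"slide":[0.002,0.04,0],"grip":1},{"rot":[0,0,9.4],"slide":[0.002,0.04,0],"grip":1},{"rot":[0,0,9.4],"slide":[0.002,0.04,0],"grip":1}]}}

```text
time: 11.75
ee_pos: [0.5431, 0.0178, 0.1717]
eef_rot: [0.727, 0.687, 0.001, 0.001]
ft_force: [-0.3, -0.5, -1.2]
width: 0.0874
grip_force: 0.0
```

```bash
python3 - <<'E'
from h import *
st();p=eyes.camera('top');save(p,'t4.png')
for n in ['bracket','soundbox_red','mat']: print(n,[ (d['conf'],np.round(d['bbox'])) for d in eyes.look_for(n,p)[:2]])
w=eyes.camera('wrist');save(w,'w4.png')
a=cv2.resize(cv2.imread('pics/t4.png')[150:330,385:495],(360,590));b=cv2.resize(cv2.imread('pics/w4.png'),(430,322));b=cv2.copyMakeBorder(b,0,268,0,0,0)
cv2.imwrite('pics/c4.png',cv2.hconcat([a,b]))
print(proj(w,[.542,.029,.058]),proj(w,[.535,-.066,.058]))
E
```

```text
t 11.75 pos [0.5431 0.0178 0.1717] yang -3.25 z [ 1.8e-03  2.0e-04 -1.0e+00] F [-0.25 -0.51 -1.17] T [-0.15  0.05  0.05] w 0.0874 g 0.0 j [-0.6   0.2   0.55  1.78 -0.11  1.2  -0.08]
bracket [(0.91, array([419., 210., 460., 293.])), (0.58, array([324., 228., 372., 280.]))]
soundbox_red []
mat []
[316.75975858 222.82135638] [315.85469264 327.39892753]
```

View pics/c4.png

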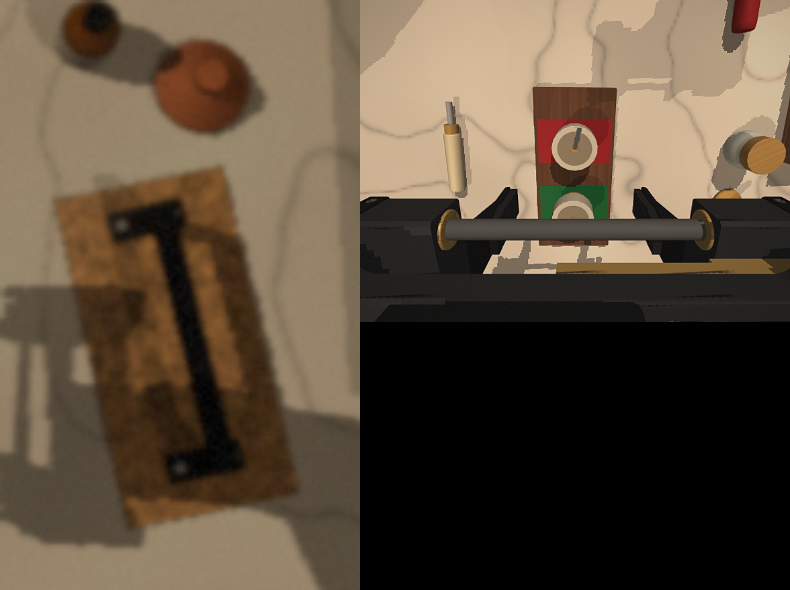

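Request:
{"op": "arm_command", "data": {"steps": [{"rot":[0,0,-0.5],"slide":[-0.0005,0.012,-0.03],"grip":1},{"rot":[0,0,0],"slide":[0,0,-0.04],"grip":1},{"rot":[0,0,0],"slide":[0,0,-0.04],"grip":1},{"rot":[0,0,0],"slide":[0,0,-0.02],"grip":1},{"rot":[0,0,0],"slide":[0,0,-0.0125],"grip":1},{"rot":[0,0,0],"slide":[0,0,0],"grip":0.8},{"rot":[0,0,0],"slide":[0,0,0],"grip":0.7},{"rot":[0,0,0],"slide":[0,0,0],"grip":0.6}], "newtons": 25}}

```text
time: 13.0
ee_pos: [0.5429, 0.0291, 0.0285]
eef_rot: [0.731, 0.682, 0.001, 0.0]
ft_force: [0.9, -0.9, 0.1]
width: 0.0648
grip_force: 0.0
```

```bash
python3 - <<'E'
from h import *
st()
E
```

```text
t 13.0 pos [0.5429 0.0291 0.0285] yang -4.02 z [ 1.5e-03  5.0e-04 -1.0e+00] F [ 0.95 -0.89  0.08] T [-0.08  0.11 -0.01] w 0.0648 g 0.0 j [-0.57  0.38  0.5   1.9  -0.23  0.91 -0.02]
```

Request:
{"op": "arm_command", "data": {"steps": [{"rot":[0,0,0],"slide":[0,0,0],"grip":0.5},{"rot":[0,0,0],"slide":[0,0,0],"grip":0.4},{"rot":[0,0,0],"slide":[0,0,0],"grip":0.4},{"rot":[0,0,0],"slide":[0,0,0],"grip":0.4},{"rot":[0,0,0],"slide":[0,0,0.004],"grip":0.4},{"rot":[0,0,0],"slide":[0,0,0.008],"grip":0.4},{"rot":[0,0,0],"slide":[0,0,0.01],"grip":0.4},{"rot":[0,0,0],"slide":[0,0,0.013],"grip":0.4}], "newtons": 40}}

```text
time: 14.0
ee_pos: [0.5421, 0.029, 0.0633]
eef_rot: [0.731, 0.682, -0.0, -0.0]
ft_force: [-0.1, 1.1, -4.2]
width: 0.0559
grip_force: 40.0
```

Request:
{"op": "arm_command", "data": {"steps": [{"rot":[0,0,0],"slide":[0,0,0.01],"grip":0.4},{"rot":[0,0,0],"slide":[0,0,0],"grip":0.4},{"rot":[0,0,0],"slide":[0,0,0],"grip":0.4},{"rot":[0,0,0],"slide":[0,0,0],"grip":0.4},{"rot":[0,0,0],"slide":[0,0,0],"grip":0.4},{"rot":[0,0,0],"slide":[0,0,0],"grip":0.4},{"rot":[0,0,0],"slide":[0,0,0],"grip":0.4},{"rot":[0,0,0],"slide":[0,0,0],"grip":0.4}]}}

```text
time: 15.0
ee_pos: [0.5423, 0.029, 0.0726]
eef_rot: [0.731, 0.682, 0.0, 0.0]
ft_force: [-0.1, -0.5, -4.4]
width: 0.0553
grip_force: 40.0
```

```bash
python3 - <<'E'
from h import *
st()
p=eyes.camera('side');save(p,'s5.png')
cv2.imwrite('pics/s5c.png',cv2.resize(cv2.imread('pics/s5.png')[150:330,190:390],None,fx=3,fy=3,interpolation=cv2.INTER_CUBIC))
st()
E
```

```text
t 15.0 pos [0.5423 0.029  0.0726] yang -4.01 z [ 1.e-04  0.e+00 -1.e+00] F [-0.11 -0.47 -4.38] T [-0.03  0.12 -0.04] w 0.0553 g 39.999843353871256 j [-0.59  0.31  0.52  1.87 -0.18  1.   -0.05]
t 15.05 pos [0.5423 0.029  0.0726] yang -4.01 z [ 1.e-04  0.e+00 -1.e+00] F [ 0.36 -0.3  -3.57] T [-0.14  0.03  0.03] w 0.0554 g 39.999638592707925 j [-0.59  0.31  0.52  1.87 -0.18  1.   -0.05]
```

View pics/s5c.png

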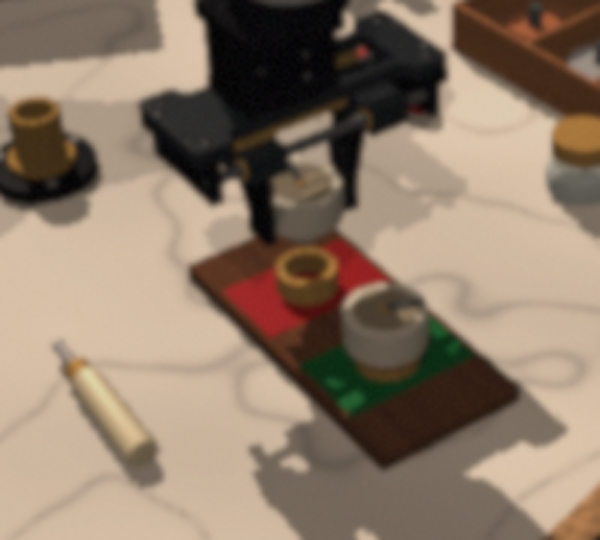

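Request:
{"op": "arm_command", "data": {"steps": [{"rot":[0,0,0],"slide":[0,0,-0.015],"grip":0.4},{"rot":[0,0,0],"slide":[0,0,-0.013],"grip":0.4},{"rot":[0,0,0],"slide":[0,0,-0.009],"grip":0.4},{"rot":[0,0,0],"slide":[0,0,-0.005],"grip":0.4},{"rot":[0,0,0],"slide":[0,0,-0.002],"grip":0.4},{"rot":[0,0,0],"slide":[0,0,-0.001],"grip":0.4},{"rot":[0,0,0],"slide":[0,0,0],"grip":0.4},{"rot":[0,0,0],"slide":[0,0,0],"grip":0.4}]}}

```text
time: 16.05
ee_pos: [0.5424, 0.029, 0.0281]
eef_rot: [0.731, 0.682, 0.0, 0.0]
ft_force: [-5.1, -0.6, 5.5]
width: 0.0555
grip_force: 40.0
```

Request:
{"op": "arm_command", "data": {"steps": [{"rot":[0,0,0],"slide":[0,0,0],"grip":0.7},{"rot":[0,0,0],"slide":[0,0,0],"grip":1},{"rot":[0,0,0],"slide":[0,0,0],"grip":1},{"rot":[0,0,0],"slide":[0,0,0],"grip":1},{"rot":[0,0,0],"slide":[0,0,0.02],"grip":1},{"rot":[0,0,0],"slide":[0,0,0.03],"grip":1},{"rot":[0,0,0],"slide":[0,0,0.03],"grip":1},{"rot":[0,0,0],"slide":[0,0,0.02],"grip":1}]}}

```text
time: 17.05
ee_pos: [0.5428, 0.029, 0.129]
eef_rot: [0.731, 0.682, 0.001, 0.0]
ft_force: [-0.6, 0.9, 0.0]
width: 0.0869
grip_force: 0.0
```

Request:
{"op": "arm_command", "data": {"steps": [{"rot":[0,0,0],"slide":[-0.003,-0.04,0],"grip":1},{"rot":[0,0,0],"slide":[-0.003,-0.04,0],"grip":1},{"rot":[0,0,0],"slide":[-0.0005,-0.015,0],"grip":1},{"rot":[0,0,0],"slide":[0,0,0],"grip":1},{"rot":[0,0,0],"slide":[0,0,0],"grip":1},{"rot":[0,0,0],"slide":[0,0,0],"grip":1},{"rot":[0,0,0],"slide":[0,0,0],"grip":1},{"rot":[0,0,0],"slide":[0,0,0],"grip":1}]}}

```text
time: 18.05
ee_pos: [0.5358, -0.0656, 0.1276]
eef_rot: [0.731, 0.682, 0.0, 0.0]
ft_force: [-0.0, -0.7, 0.2]
width: 0.0866
grip_force: 0.0
```

```bash
python3 - <<'E'
from h import *
for i in range(3):
    st();p=eyes.camera('wrist')
save(p,'w6.png');print(proj(p,[.5425,.029,.058]),proj(p,[.5355,-.066,.058]))
s=eyes.camera('side');save(s,'s6.png')
a=cv2.resize(cv2.imread('pics/s6.png')[170:310,220:380],(480,420));b=cv2.resize(cv2.imread('pics/w6.png'),(320,240));b=cv2.copyMakeBorder(b,0,180,0,0,0)
cv2.imwrite('pics/c6.png',cv2.hconcat([a,b]))
E
```

```text
t 18.05 pos [ 0.5358 -0.0656  0.1276] yang -3.97 z [ 1.e-04  0.e+00 -1.e+00] F [-0.04 -0.75  0.22] T [-0.12  0.07 -0.03] w 0.0866 g 0.0 j [-0.49  0.24  0.6   1.83 -0.15  1.11  0.1 ]
t 18.1 pos [ 0.5358 -0.0657  0.1275] yang -3.99 z [ 0.  0. -1.] F [-0.48 -0.22  0.73] T [-0.07  0.05 -0.03] w 0.0869 g 0.0 j [-0.49  0.24  0.6   1.83 -0.15  1.11  0.1 ]
t 18.15 pos [ 0.5358 -0.0658  0.1276] yang -4.0 z [ 1.e-04  0.e+00 -1.e+00] F [-0.59  0.97  0.25] T [-0.1   0.03 -0.01] w 0.0869 g 0.0 j [-0.49  0.24  0.6   1.83 -0.15  1.11  0.1 ]
[318.73808874 108.9321477 ] [318.50517943 254.39647503]
```

View pics/c6.png

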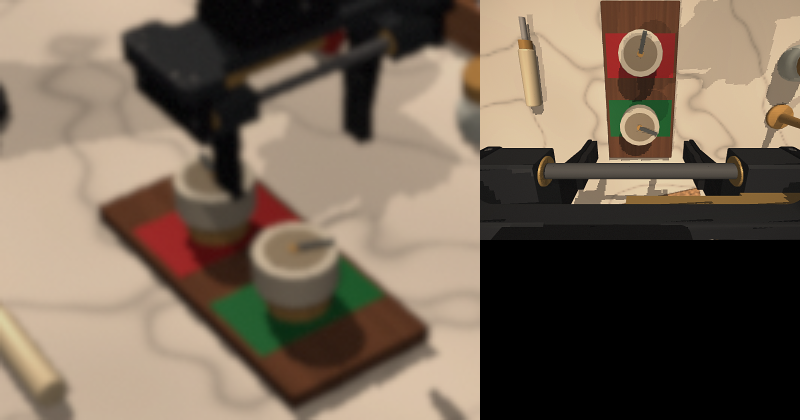

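Request:
{"op": "arm_command", "data": {"steps": [{"rot":[0,0,0],"slide":[0,0.001,-0.035],"grip":1},{"rot":[0,0,0],"slide":[0,0,-0.035],"grip":1},{"rot":[0,0,0],"slide":[0,0,-0.02],"grip":1},{"rot":[0,0,0],"slide":[0,0,-0.0095],"grip":1},{"rot":[0,0,0],"slide":[0,0,0],"grip":0.8},{"rot":[0,0,0],"slide":[0,0,0],"grip":0.7},{"rot":[0,0,0],"slide":[0,0,0],"grip":0.6},{"rot":[0,0,0],"slide":[0,0,0],"grip":0.5}], "newtons": 25}}

```text
time: 19.25
ee_pos: [0.536, -0.0649, 0.0285]
eef_rot: [0.731, 0.682, 0.0, 0.0]
ft_force: [0.3, 0.3, 3.1]
width: 0.0548
grip_force: 24.9
```

Request:
{"op": "arm_command", "data": {"steps": [{"rot":[0,0,0],"slide":[0,0,0],"grip":0.4},{"rot":[0,0,0],"slide":[0,0,0],"grip":0.4},{"rot":[0,0,0],"slide":[0,0,0],"grip":0.4},{"rot":[0,0,0],"slide":[0,0,0],"grip":0.4},{"rot":[0,0,0],"slide":[0,0,0.004],"grip":0.4},{"rot":[0,0,0],"slide":[0,0,0.008],"grip":0.4},{"rot":[0,0,0],"slide":[0,0,0.01],"grip":0.4},{"rot":[0,0,0],"slide":[0,0,0.013],"grip":0.4}], "newtons": 40}}

```text
time: 20.25
ee_pos: [0.5357, -0.065, 0.0639]
eef_rot: [0.731, 0.682, 0.0, 0.0]
ft_force: [0.3, -0.4, -1.9]
width: 0.0547
grip_force: 40.0
```

Request:
{"op": "arm_command", "data": {"steps": [{"rot":[0,0,0],"slide":[0,0,0.01],"grip":0.4},{"rot":[0,0,0],"slide":[0,0,0],"grip":0.4},{"rot":[0,0,0],"slide":[0,0,0],"grip":0.4},{"rot":[0,0,0],"slide":[0,0,0],"grip":0.4},{"rot":[0,0,0],"slide":[0,0,0],"grip":0.4},{"rot":[0,0,0],"slide":[0,0,0],"grip":0.4},{"rot":[0,0,0],"slide":[0,0,0],"grip":0.4},{"rot":[0,0,0],"slide":[0,0,0],"grip":0.4}]}}

```text
time: 21.25
ee_pos: [0.5358, -0.065, 0.0731]
eef_rot: [0.731, 0.682, 0.0, 0.0]
ft_force: [1.0, 0.2, -1.1]
width: 0.0546
grip_force: 40.0
```

```bash
python3 - <<'E'
from h import *
for i in range(4):
    st();p=eyes.camera('side')
for d in eyes.look_for('soundbox_green',p)[:3]: print(d['conf'],np.round(d['bbox']))
print(proj(p,[.536,-.065,.09]),proj(p,[.536,-.065,.045]))
E
```

```text
t 21.25 pos [ 0.5358 -0.065   0.0731] yang -4.01 z [ 1.e-04  0.e+00 -1.e+00] F [ 1.02  0.19 -1.08] T [-0.15  0.02  0.02] w 0.0546 g 40.0003403296796 j [-0.47  0.31  0.58  1.88 -0.2   1.    0.14]
t 21.3 pos [ 0.5358 -0.065   0.0731] yang -4.01 z [ 1.e-04  0.e+00 -1.e+00] F [ 0.49  0.07 -2.54] T [-0.06  0.08  0.03] w 0.0545 g 40.00032633135561 j [-0.47  0.31  0.58  1.88 -0.2   1.    0.14]
t 21.35 pos [ 0.5358 -0.065   0.0731] yang -4.0 z [ 1.e-04 -0.e+00 -1.e+00] F [ 0.38 -0.62 -1.15] T [-0.14  0.03  0.05] w 0.0545 g 40.00029335675208 j [-0.47  0.31  0.58  1.88 -0.2   1.    0.14]
t 21.4 pos [ 0.5358 -0.065   0.0731] yang -4.01 z [ 1.e-04  0.e+00 -1.e+00] F [-0.03  0.85 -1.35] T [-0.06  0.06  0.01] w 0.0545 g 40.00034772403524 j [-0.47  0.31  0.58  1.88 -0.2   1.    0.14]
0.72 [308. 228. 332. 254.]
[318.35839333 238.91087007] [318.76991979 256.99927784]
```

Request:
{"op": "arm_command", "data": {"steps": [{"rot":[0,0,0],"slide":[0,0,-0.015],"grip":0.4},{"rot":[0,0,0],"slide":[0,0,-0.013],"grip":0.4},{"rot":[0,0,0],"slide":[0,0,-0.009],"grip":0.4},{"rot":[0,0,0],"slide":[0,0,-0.005],"grip":0.4},{"rot":[0,0,0],"slide":[0,0,-0.002],"grip":0.4},{"rot":[0,0,0],"slide":[0,0,-0.001],"grip":0.4},{"rot":[0,0,0],"slide":[0,0,0],"grip":0.4},{"rot":[0,0,0],"slide":[0,0,0],"grip":0.4}]}}

```text
time: 22.5
ee_pos: [0.536, -0.0651, 0.0285]
eef_rot: [0.731, 0.682, 0.0, 0.0]
ft_force: [-2.5, 0.2, 4.7]
width: 0.0548
grip_force: 40.0
```

Request:
{"op": "arm_command", "data": {"steps": [{"rot":[0,0,0],"slide":[0,0,0],"grip":0.7},{"rot":[0,0,0],"slide":[0,0,0],"grip":1},{"rot":[0,0,0],"slide":[0,0,0],"grip":1},{"rot":[0,0,0],"slide":[0,0,0],"grip":1},{"rot":[0,0,0],"slide":[0,0,0.02],"grip":1},{"rot":[0,0,0],"slide":[0,0,0.03],"grip":1},{"rot":[0,0,0],"slide":[0,0,0.03],"grip":1},{"rot":[0,0,0],"slide":[0,0,0.02],"grip":1}]}}

```text
time: 23.5
ee_pos: [0.5362, -0.0651, 0.1295]
eef_rot: [0.731, 0.682, 0.001, 0.0]
ft_force: [-0.2, 0.9, -0.3]
width: 0.087
grip_force: 0.0
```

Request:
{"op": "arm_command", "data": {"steps": [{"rot":[0,0,0],"slide":[0.003,0.04,0],"grip":1},{"rot":[0,0,0],"slide":[0.003,0.04,0],"grip":1},{"rot":[0,0,0],"slide":[0.0005,0.015,0],"grip":1},{"rot":[0,0,0],"slide":[0,0,0],"grip":1},{"rot":[0,0,0],"slide":[0,0,0],"grip":1},{"rot":[0,0,0],"slide":[0,0,0],"grip":1},{"rot":[0,0,0],"slide":[0,0,0],"grip":1},{"rot":[0,0,0],"slide":[0,0,0],"grip":1}]}}

```text
time: 24.5
ee_pos: [0.5423, 0.0297, 0.1281]
eef_rot: [0.732, 0.682, 0.0, 0.0]
ft_force: [-0.7, 0.6, 0.0]
width: 0.0871
grip_force: 0.0
```

```bash
python3 - <<'E'
from h import *
st();p=eyes.camera('wrist');save(p,'w7.png');print(proj(p,[.5425,.030,.058]))
for d in eyes.look_for('soundbox_red',p)[:3]: print(d['conf'],np.round(d['bbox']))
s=eyes.camera('side');save(s,'s7.png')
a=cv2.resize(cv2.imread('pics/s7.png')[170:310,220:380],(480,420));b=cv2.resize(cv2.imread('pics/w7.png'),(320,240));b=cv2.copyMakeBorder(b,0,180,0,0,0)
cv2.imwrite('pics/c7.png',cv2.hconcat([a,b]))
E
```

```text
t 24.5 pos [0.5423 0.0297 0.1281] yang -4.04 z [ 1.e-04  0.e+00 -1.e+00] F [-0.7   0.64  0.01] T [-0.08  0.02  0.01] w 0.0871 g 0.0 j [-0.62  0.24  0.55  1.82 -0.14  1.11 -0.09]
[319.18645669 253.43467101]
0.73 [281. 209. 360. 288.]
```

View pics/c7.png

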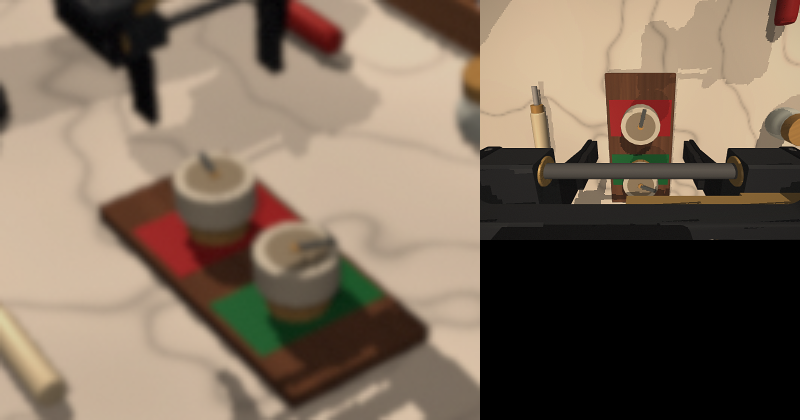

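Request:
{"op": "arm_command", "data": {"steps": [{"rot":[0,0,0],"slide":[0,0.001,-0.035],"grip":1},{"rot":[0,0,0],"slide":[0,0,-0.035],"grip":1},{"rot":[0,0,0],"slide":[0,0,-0.02],"grip":1},{"rot":[0,0,0],"slide":[0,0,-0.0095],"grip":1},{"rot":[0,0,0],"slide":[0,0,0],"grip":0.8},{"rot":[0,0,0],"slide":[0,0,0],"grip":0.7},{"rot":[0,0,0],"slide":[0,0,0],"grip":0.6},{"rot":[0,0,0],"slide":[0,0,0],"grip":0.5}], "newtons": 25}}

```text
time: 25.65
ee_pos: [0.5426, 0.0311, 0.0291]
eef_rot: [0.731, 0.682, 0.0, 0.0]
ft_force: [-0.6, 1.1, 4.2]
width: 0.0558
grip_force: 25.0
```

Request:
{"op": "arm_command", "data": {"steps": [{"rot":[0,0,0],"slide":[0,0,0],"grip":0.4},{"rot":[0,0,0],"slide":[0,0,0],"grip":0.4},{"rot":[0,0,0],"slide":[0,0,0],"grip":0.4},{"rot":[0,0,0],"slide":[0,0,0],"grip":0.4},{"rot":[0,0,0],"slide":[0,0,0.01],"grip":0.4},{"rot":[0,0,0],"slide":[0,0,0.025],"grip":0.4},{"rot":[0,0,0],"slide":[0,0,0.03],"grip":0.4},{"rot":[0,0,0],"slide":[0,0,0.03],"grip":0.4}], "newtons": 45}}

```text
time: 26.65
ee_pos: [0.5417, 0.0308, 0.1244]
eef_rot: [0.731, 0.682, -0.0, -0.0]
ft_force: [1.2, -0.0, -4.2]
width: 0.0554
grip_force: 45.0
```

```bash
python3 - <<'E'
from h import *
np.set_printoptions(precision=4,suppress=True)
s=st();p=eyes.camera('wrist')
for d in eyes.look_for('soundbox_red',p)[:3]:
    b=d['bbox'];print(d['conf'],np.round(b))
im=p['pixels'];save(p,'w8.png')
p=eyes.camera('top')
for d in eyes.look_for('socket',p)[:2]: print(d['conf'],np.round(d['bbox'],1),ray(p,(d['bbox'][0]+d['bbox'][2])/2,(d['bbox'][1]+d['bbox'][3])/2,.03))
q=eyes.camera('side')
for d in eyes.look_for('socket',q)[:2]: print(d['conf'],np.round(d['bbox'],1))
for X in ([.479,.284,.058],[.479,.284,.008]): print(X,proj(p,X),proj(q,X))
save(p,'t8.png');save(q,'s8.png')
A=lambda n,r,c:cv2.resize(cv2.imread('pics/'+n)[r:r+50,c:c+50],(400,400),interpolation=cv2.INTER_CUBIC)
cv2.imwrite('pics/c8.png',cv2.hconcat([A('t8.png',255,170),A('s8.png',180,180)]))
E
```

```text
t 26.65 pos [0.5417 0.0308 0.1244] yang -4.02 z [-0.0009 -0.0004 -1.    ] F [ 1.24 -0.04 -4.22] T [-0.02  0.03  0.03] w 0.0554 g 44.999351530568674 j [-0.62  0.25  0.55  1.83 -0.14  1.11 -0.09]
0.65 [258. 252. 384. 386.]
0.7 [176.6 260.3 210.8 297.4] [0.4785 0.2855 0.03  ]
0.94 [186.2 184.  224.1 219. ]
[0.479, 0.284, 0.058] [191.6427 278.102 ] [200.6992 187.0911]
[0.479, 0.284, 0.008] [196.3593 278.9971] [203.8517 205.2654]
```

View pics/c8.png

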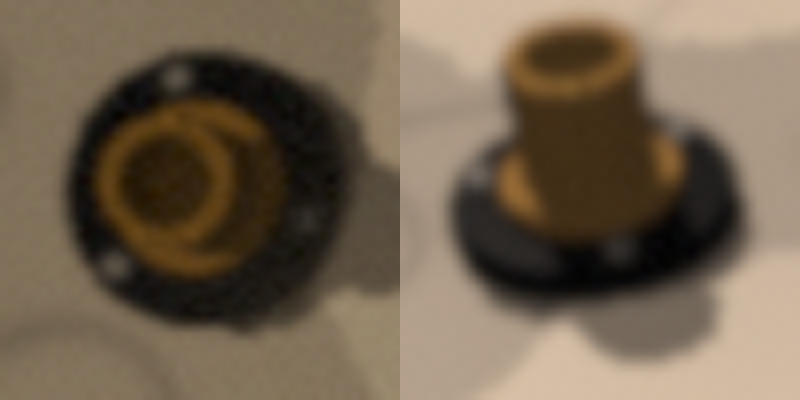

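```bash
python3 - <<'E'
from h import *
np.set_printoptions(precision=4,suppress=True)
p=eyes.camera('top');q=eyes.camera('side')
print(ray(p,190.6,277.6,.058),ray(q,201.4,187.1,.058),ray(p,195.6,278.75,.006))
E
```

```text
[0.4802 0.2864 0.058 ] [0.4802 0.2829 0.058 ] [0.4797 0.2863 0.006 ]
```

Request:
{"op": "arm_command", "data": {"steps": [{"rot":[0,0,0],"slide":[-0.004,0.015,0],"grip":0.4},{"rot":[0,0,0],"slide":[-0.008,0.03,0],"grip":0.4},{"rot":[0,0,0],"slide":[-0.009,0.04,0],"grip":0.4},{"rot":[0,0,0],"slide":[-0.01,0.042,0],"grip":0.4},{"rot":[0,0,0],"slide":[-0.01,0.042,0],"grip":0.4},{"rot":[0,0,0],"slide":[-0.009,0.04,0],"grip":0.4},{"rot":[0,0,0],"slide":[-0.008,0.03,0],"grip":0.4},{"rot":[0,0,0],"slide":[-0.004,0.015,0],"grip":0.4}]}}

```text
time: 28.05
ee_pos: [0.4787, 0.2876, 0.1231]
eef_rot: [0.73, 0.683, -0.0, -0.0]
ft_force: [-0.3, -0.1, -4.0]
width: 0.0555
grip_force: 45.0
```

```bash
python3 - <<'E'
from h import *
st()
w=eyes.camera('wrist');q=eyes.camera('side');save(w,'w9.png');save(q,'s9.png')
a=cv2.resize(cv2.imread('pics/s9.png')[135:235,150:250],(500,500),interpolation=cv2.INTER_CUBIC)
b=cv2.imread('pics/w9.png')[170:400,200:450];b=cv2.resize(b,(300,276));b=cv2.copyMakeBorder(b,0,224,0,0,0)
cv2.imwrite('pics/c9.png',cv2.hconcat([a,b]))
s=sensors.read_state()['ee_pos']
print(proj(q,[s[0],s[1],.108]),proj(q,[.4805,.2855,.058]),proj(q,[s[0],s[1],.124]),proj(q,[s[0],s[1],.150]),proj(w,[s[0],s[1],s[2]+.029]))
E
```

```text
t 28.05 pos [0.4787 0.2876 0.1231] yang -3.82 z [-9.e-04 -0.e+00 -1.e+00] F [-0.34 -0.09 -4.02] T [-0.13  0.04  0.01] w 0.0555 g 44.99920624861261 j [-0.96  0.27  0.4   1.78 -0.12  1.11 -0.59]
[196.84032224 167.47795106] [200.94017851 186.57240508] [195.74418843 161.17961104] [193.925325   150.72849626] [319.26020737 330.09986283]
```

View pics/c9.png

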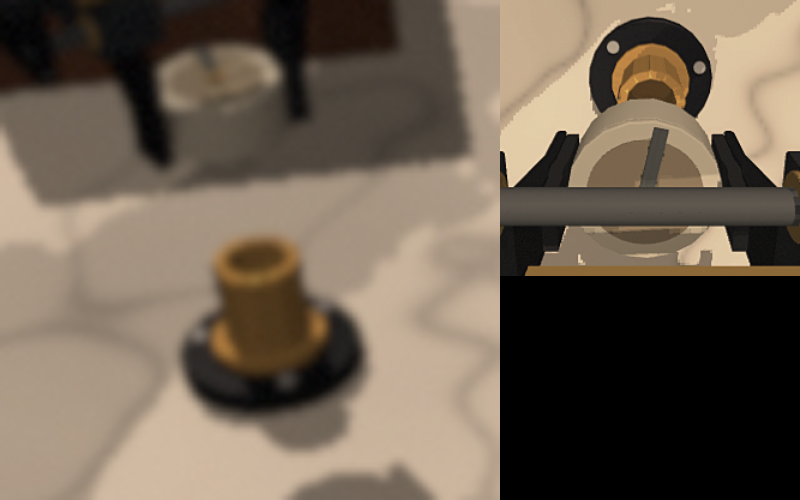

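Request:
{"op": "arm_command", "data": {"steps": [{"rot":[0,0,0],"slide":[0.001,-0.001,-0.001],"grip":0.4},{"rot":[0,0,0],"slide":[0.001,-0.001,-0.001],"grip":0.4},{"rot":[0,0,0],"slide":[0,0,0],"grip":0.4},{"rot":[0,0,0],"slide":[0,0,0],"grip":0.4},{"rot":[0,0,0],"slide":[0,0,0],"grip":0.4},{"rot":[0,0,0],"slide":[0,0,0],"grip":0.4},{"rot":[0,0,0],"slide":[0,0,0],"grip":0.4},{"rot":[0,0,0],"slide":[0,0,0],"grip":0.4}]}}

```text
time: 29.15
ee_pos: [0.4823, 0.283, 0.1216]
eef_rot: [0.731, 0.682, 0.0, 0.0]
ft_force: [-0.2, -0.6, -4.6]
width: 0.0556
grip_force: 45.0
```

```bash
python3 - <<'E'
from h import *
s=st()
w=eyes.camera('wrist');print(proj(w,[.4805,.2855,.006]))
im=w['pixels'].astype(int)
for v in (200,215,230):
    r=np.where(im[v,240:420].max(1)<70)[0]+240;print(v,r.min(),r.max())
E
```

```text
t 29.15 pos [0.4823 0.283  0.1216] yang -4.0 z [ 0. -0. -1.] F [-0.21 -0.56 -4.59] T [-0.1   0.03 -0.08] w 0.0556 g 44.99954389873892 j [-0.95  0.27  0.4   1.78 -0.12  1.11 -0.59]
[316.79306169 233.40332624]
200 280 361
215 272 369
230 270 371
```

Request:
{"op": "arm_command", "data": {"steps": [{"rot":[0,0,0],"slide":[-0.001,0.0025,-0.0005],"grip":0.4},{"rot":[0,0,0],"slide":[0,0,0],"grip":0.4},{"rot":[0,0,0],"slide":[0,0,0],"grip":0.4},{"rot":[0,0,0],"slide":[0,0,0],"grip":0.4},{"rot":[0,0,0],"slide":[0,0,0],"grip":0.4},{"rot":[0,0,0],"slide":[0,0,0],"grip":0.4},{"rot":[0,0,0],"slide":[0,0,0],"grip":0.4},{"rot":[0,0,0],"slide":[0,0,0],"grip":0.4}]}}

```text
time: 30.2
ee_pos: [0.4813, 0.2855, 0.1211]
eef_rot: [0.731, 0.682, 0.0, 0.0]
ft_force: [-0.2, 0.3, -4.3]
width: 0.0554
grip_force: 45.0
```

```bash
python3 - <<'E'
from h import *
st();print(order.close_job())
E
```

```text
t 30.2 pos [0.4813 0.2855 0.1211] yang -4.01 z [ 1.e-04  0.e+00 -1.e+00] F [-0.16  0.33 -4.35] T [-0.06  0.03  0.01] w 0.0554 g 44.99918132991297 j [-0.96  0.28  0.4   1.78 -0.12  1.11 -0.59]
the job is handed in; nothing more can be done
None
```

The job is handed in at 30.2 s: the bracket stands lengthwise on the mat, the red soundbox proved heavier (about 4 N against 1.5 N) and is held upright over the socket with its neck about 50 mm above the mouth, centred to within about 2 mm, and the lighter green one is back in its nest.

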